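# Send the long sample tube over the rocker tray into the chill pan

### The job

Take the long steel sample tube out of the cradle rack and set it down, lying crosswise (parallel to the tray's hinge), on the pivoting aluminium tray in front of the black pan, then let go so that its own weight tips the tray and it rolls down into the pan, and draw the gripper up out of its way. Set it down close to the tray rather than dropping it. At the end the tube lies still in the pan and the empty tray has swung back level.

Things in the scene. Friction and masses are not known exactly. Their poses are not given: they have to be found in the camera images.
- tube_center (a point): Middle of the long capped steel tube, on its axis: 140 mm long, 36 mm diameter, 0.14-0.28 kg, lying level in a three-place cradle rack (the other two tubes are 85 mm long, parallel, axes 95 mm apart). x axis = along the tube. In the rack the axis is 50 mm above the table; two V supports (8 mm thick, 60 mm apart) carry it; between them it is free, 42 mm clear under the axis.
- load_spot (a point): Loading place on the floor (upper face) of the pivoting aluminium tray, 129 mm above the table when level; moves with the tray. x: along the floor to its open end over the pan; y: parallel to the hinge; z: up. Floor reaches 82 mm back (wall 18 mm high) and 90 mm ahead (open edge); side walls 23 mm high at y = +-95 mm. Hinge 70 mm behind, 4 mm below the floor; dark counterweight behind it.
- rocker (a joint): Tilt of the pivoting tray in rad: 0 = level, where its counterweight holds it when empty; up to 0.42 = tipped with its open end down to the pan. The tube's weight tips it in under a second; it swings back by itself once the tube has rolled off. Pushed at the loading place it gives way at about 0.6 N.
- pan_floor (a point): Centre of the floor of the fixed black chill pan, 4 mm above the table. x points away from the tray, y parallel to the hinge. Pan 250 x 250 mm outside, 45 mm high, walls 4 mm, open on top, near edge under the tray's open end. A blue cold pack (70 x 170 mm, top 27 mm above the floor) lies in it along the far side.

How it is judged:
On the way:
1. the tray is tipped by the tube's weight: tilt over 0.25 rad with the tube lying on it, let go (value of joint rocker above 0.25 rad and x of tube_center in the frame of load_spot between -0.08 and 0.09 m and y of tube_center in the frame of load_spot between -0.06 and 0.06 m and z of tube_center in the frame of load_spot between 0.01 and 0.03 m and contact force between the fingers and tube below 0.3 N), for 0.04 s.
At the end, for the whole second after the job is handed in: the long tube lies at rest in the pan (its middle inside the walls, within 120 mm of the pan's centre along x and y and lower than 55 mm above its floor) and the empty tray is back within 0.06 rad of level (x of tube_center in the frame of pan_floor between -0.12 and 0.12 m and y of tube_center in the frame of pan_floor between -0.12 and 0.12 m and z of tube_center in the frame of pan_floor between 0 and 0.055 m and linear speed of tube below 0.03 m/s and value of joint rocker below 0.06 rad); the robot touches nothing.
It fails at once if the tube is dropped onto the tray: let go with its axis over 60 mm above the tray floor (a gap over 42 mm) (x of tube_center in the frame of load_spot between -0.08 and 0.09 m and y of tube_center in the frame of load_spot between -0.09 and 0.09 m and z of tube_center in the frame of load_spot above 0.06 m and contact force between the fingers and tube below 0.05 N).
It also fails if it takes over 35 s, if anything falls off the work surface, if the arm or the gripper's body presses on something with over 40 N, if the wrist force passes 120 N, or if a joint passes its speed limit or range.

### The arm

A 7-joint arm with a two-finger parallel gripper is mounted at the origin on the work surface. World frame = base frame: x ahead of the robot, y to its left, z up, the work surface at z = 0. Lengths are in m, angles in rad, forces in N, time in s.
With the tool pointing down it reaches from about 0.4 to 0.85 m from the base axis. Payload 4.5 kg.
Tool frame: the origin (TCP) lies midway between the tips of the shut fingers; the grasp point (between the pads) lies 19 mm behind it; z points along the fingers, y is the direction in which the jaws open and shut (so a half turn about z gives the same grasp; the last joint's range is limited). The gripper opens to 88 mm and grips with 3 to 60 N. Pads are 18 mm wide; open, the fingers measure 123 mm over their backs; the gripper's body (75 mm by 187 mm) begins 45 mm behind the grasp point.
Start: joints at [1.313, 0.689, -0.195, 1.565, 0.157, 0.902, -0.215], TCP at [0.18, -0.599, 0.239] pointing down, gripper open.
Joint ranges: [-3.01, 3.01], [-0.46, 2.08], [-1.47, 1.51], [0.13, 2.56], [-1, 4.14], [0.04, 2.09], [-2.66, 2.66]. Speed limits (rad/s): [2.57, 2.57, 3.14, 3.14, 3.14, 3.14, 3.14].

### API

Orientations are given as [roll, pitch, yaw] about the fixed x, y, z axes, in that order (R = Rz(yaw) Ry(pitch) Rx(roll)).
In Python, from bench import ctrl, kin, cams gives the robot as it stands. Calls block until the motion is done:
- ctrl.move_to(position, orientation): joint-space move of the TCP to a pose.
- ctrl.line_to(position, frame=None, velocity=0.15): straight line of the TCP; frame=None keeps the orientation; velocity is the mean speed in m/s.
- ctrl.movej(angles): joint-space move.
- ctrl.command_gripper(opening, grip_force=None): finger opening in m; grip_force is the grip in N (None keeps the last); returns when the fingers have stopped.
- ctrl.hold(seconds).
- kin.solve_ik(position, orientation): joint angles nearest the present ones, or None.
- ctrl.read_state(): the state.
- cams.capture(name): name is "scene" or "top" or "wrist"; returns the picture (384x512x3 uint8, red, green, blue); there is no depth.
- cams.camera_info(name): a dict with "camera_matrix" (3x3 intrinsics, pixels), "world_to_cam" (4x4, takes a point from world to camera coordinates). Camera axes: x right, y up, looking along -z (the intrinsics and any distortion apply to the point x, -y, -z); pixel columns grow to the right and rows downward; lengths in m; the calibration is good to about 2 mm. A picture is of the moment at which its call begins: read the wrist's pose just before it. camera_info takes no time and is no camera call; for the wrist camera it gives the pose at the moment of the call.
A pose or a line that the arm cannot do raises ctrl.MotionError and nothing moves.
- ctrl.finish_job(): hands the job in, once; it reports no verdict.
The state is a dict: "time_s": time; "joint_pos": joint angles; "dq": joint speeds; "joint_torque": joint torques, N m; "tcp_pos": TCP position; "eef_rot": TCP orientation; "force": force on the tool from outside, world axes, zero at the start; "ft_torque": the same for the moment, N m; "width": finger opening in m.
Only numpy, scipy, OpenCV 4.12 (cv2) and the standard library are available. Lean on these libraries where they do the work, as an engineer would, in place of code of your own. Each camera call takes 0.05 s, during which the arm holds its last target.

## Working session

There is one attempt and no reset: what is moved stays moved. The work goes in short steps, each a Python script; the robot and the scene stay as the last script left them, time stands still between calls to the robot, and variables do not carry over. Pictures are saved under pics/ and viewed, and the job is handed in when it is done.

```bash
ls; mkdir -p pics; python3 - <<'E'
from bench import ctrl,kin,cams
import cv2,numpy as np
for n in ["scene","top","wrist"]:
    i=cams.camera_info(n); im=cams.capture(n); cv2.imwrite(f"pics/{n}0.png",im[:,:,::-1]); print(n,i)
print(ctrl.read_state())
E
```

```text
pics
scene {'camera_matrix': array([[354.62046191,   0.        , 249.34701427],
       [  0.        , 354.62046191, 191.17861755],
       [  0.        ,   0.        ,   1.        ]]), 'world_to_cam': array([[ 0.58409949,  0.81166271,  0.00560658, -0.31188017],
       [-0.5614388 ,  0.39902236,  0.72496043,  0.26332615],
       [ 0.5861862 , -0.42659677,  0.6887677 , -1.27037177],
       [ 0.        ,  0.        ,  0.        ,  1.        ]])}
top {'camera_matrix': array([[386.88669798,   0.        , 254.15897306],
       [  0.        , 386.88669798, 190.56562316],
       [  0.        ,   0.        ,   1.        ]]), 'world_to_cam': array([[-0.00889442, -0.99971639,  0.02209156, -0.02131086],
       [ 0.98639435, -0.00514487,  0.16431593, -0.55986784],
       [-0.16415567,  0.02325248,  0.98616035, -1.0369858 ],
       [ 0.        ,  0.        ,  0.        ,  1.        ]])}
wrist {'camera_matrix': array([[283.20887959,   0.        , 259.75368795],
       [  0.        , 283.20887959, 196.93811696],
       [  0.        ,   0.        ,   1.        ]]), 'world_to_cam': array([[ 0.28834995,
[... 229 characters left out ...]
ime_s': 0.15, 'joint_pos': array([ 1.31275694,  0.68977818, -0.19456543,  1.56606541,  0.15732575,
        0.90249855, -0.21510312]), 'dq': array([ 3.59648499e-05, -2.36033416e-03, -3.25936365e-04, -1.98160017e-03,
        1.44023801e-03, -9.76377800e-04, -6.05517263e-04]), 'joint_torque': array([-1.77006990e-03, -5.27859128e+01, -1.26889676e+00, -1.53585076e+01,
       -5.26172924e-02,  3.89575231e-03,  1.32261575e-04]), 'tcp_pos': array([ 0.17966921, -0.59813692,  0.23811403]), 'eef_rot': array([-3.14024109e+00,  9.55587665e-05,  2.91942131e-01]), 'force': array([-1.35823876,  0.22268838, -0.56199895]), 'ft_torque': array([0.03709677, 0.00703121, 0.01050124]), 'width': 0.08856988363693424}
```

View pics/scene0.png

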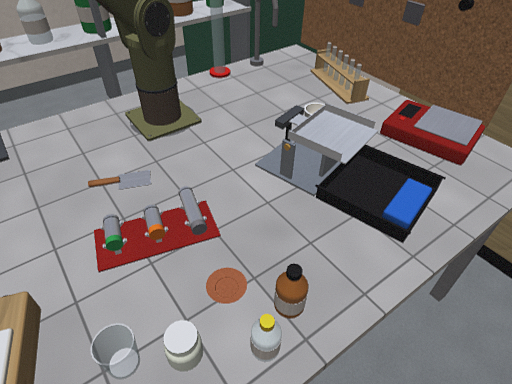

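View pics/top0.png

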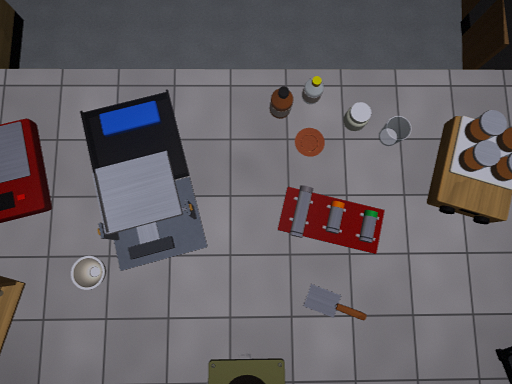

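View pics/wrist0.png

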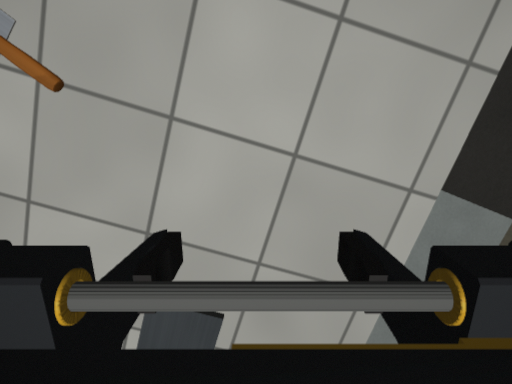

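The top view shows the long tube at about (301,211), the tray around (140,190), and the pan behind it with the blue pack at (130,118). I'll enlarge both areas.

```bash
python3 - <<'E'
import cv2
im=cv2.imread("pics/top0.png")
cv2.imwrite("pics/topA.png",cv2.resize(im[170:265,265:395],None,fx=6,fy=6,interpolation=cv2.INTER_CUBIC))
cv2.imwrite("pics/topB.png",cv2.resize(im[85:275,75:215],None,fx=3.1,fy=3.1,interpolation=cv2.INTER_CUBIC))
im=cv2.imread("pics/scene0.png")
cv2.imwrite("pics/scB.png",cv2.resize(im[95:240,250:450],None,fx=4,fy=4,interpolation=cv2.INTER_CUBIC))
E
```

```text
(no output)
```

View pics/topA.png

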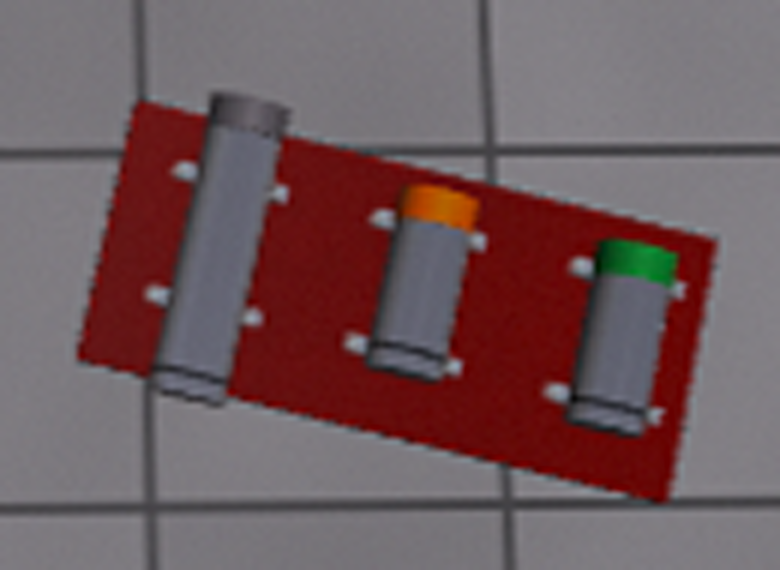

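View pics/topB.png

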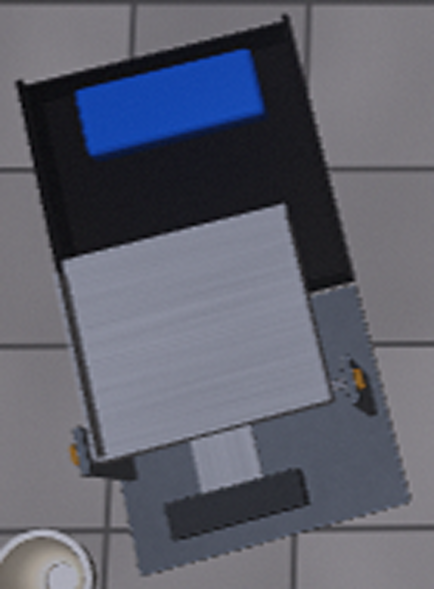

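View pics/scB.png

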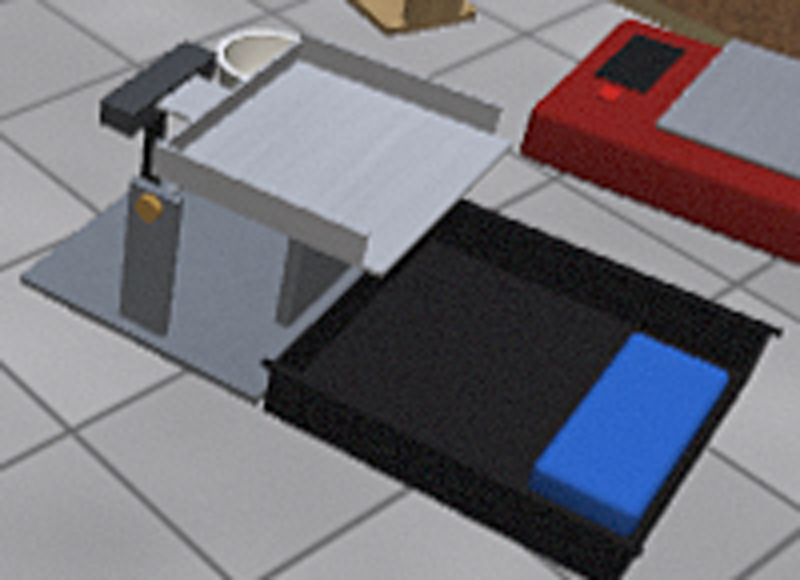

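```bash
cat > h.py <<'E'
import numpy as np, cv2
from bench import ctrl,kin,cams
def ray(n,px,z,I=None):
    i=I or cams.camera_info(n);K=i["camera_matrix"];T=i["world_to_cam"]
    u=np.linalg.inv(K)@[px[0],px[1],1]; d=T[:3,:3].T@np.array([u[0],-u[1],-u[2]]); c=-T[:3,:3].T@T[:3,3]
    return c+d*(z-c[2])/d[2]
def proj(n,P,I=None):
    i=I or cams.camera_info(n);K=i["camera_matrix"];T=i["world_to_cam"]
    p=np.asarray(P)@T[:3,:3].T+T[:3,3]; p=p*[1,-1,-1]; q=p@K.T; return q[...,:2]/q[...,2:]
def load(x,y,yaw,L):  # local points in a yawed frame at z .129
    c,s=np.cos(yaw),np.sin(yaw);L=np.asarray(L,float)
    return np.stack([x+c*L[:,0]-s*L[:,1],y+s*L[:,0]+c*L[:,1],L[:,2]],1)
E
python3 - <<'E'
from h import *
from scipy.optimize import least_squares
A=lambda p:(np.array(p)/6+[265,170]); B=lambda p:(np.array(p)/3.1+[75,85]); S=lambda p:(np.array(p)/4+[250,95])
c=[ray("top",A(p),.05) for p in [(210,95),(288,107),(224,405),(152,390)]]
print(np.round(c,4)); m=np.mean(c,0); ax=(c[0]+c[1]-c[2]-c[3])/2
print("tube",m,"len",np.linalg.norm(ax),"dia",np.linalg.norm(c[0]-c[1]),np.linalg.norm(c[2]-c[3]),"yaw",np.arctan2(ax[1],ax[0]))
# V prong tips
v=[ray("top",A(p),.05) for p in [(184,171),(281,194),(156,295),(254,318)]]; print("prongs mid",np.mean(v,0), np.linalg.norm(v[0]-v[2]))
# tray corner fit
cam=[("top",B((64,261)),(.09,.095,.129+.0)),("top",B((285,205)),(.09,-.095,.129)),("scene",S((378,275)),(.09,-.095,.129)),("scene",S((512,148)),(.09,.095,.129)),
 ("top",B((332,400)),(-.082,-.095,.147)),("top",B((103,458)),(-.082,.095,.147)),("scene",S((160,150)),(-.082,-.095,.147)),("scene",S((303,38)),(-.082,.095,.147))]
for n,p,l in cam: print(n,l,ray(n,p,l[2]).round(4))
L=[l for *_,l in cam]
def f(q):
    P=load(*q,L); return np.concatenate([proj(n,P[k])-p for k,(n,p,_) in enumerate(cam)])
for sel in [0]:
    r=least_squares(f,[.6,.3,.2],loss="soft_l1"); print("load",r.x,r.fun.reshape(-1,2).round(1).tolist())
pb=[("top",B((20,85)),(.125,.125,.045)),("top",B((286,18)),(.125,-.125,.045)),("top",B((354,282)),(-.125,-.125,.045)),("scene",S((780,332)),(.125,.125,.045)),("scene",S((268,365)),(-.125,-.125,.045)),("scene",S((632,565)),(.125,-.125,.045))]
L2=[l for *_,l in pb]
g=lambda q:np.concatenate([proj(n,load(*q,L2)[k])-p for k,(n,p,_) in enumerate(pb)])
r=least_squares(g,[.7,.3,.2],loss="soft_l1"); print("pan",r.x,r.fun.reshape(-1,2).round(1).tolist())
E
```

```text
[[ 0.5719 -0.1539  0.05  ]
 [ 0.566  -0.1903  0.05  ]
 [ 0.4279 -0.1562  0.05  ]
 [ 0.435  -0.1234  0.05  ]]
tube [ 0.50020262 -0.15596703  0.05      ] len 0.14128595007709666 dia 0.036873896439366116 0.03358947428772772 yaw -0.23059402313116736
prongs mid [ 0.50179407 -0.15599862  0.05      ] 0.05940847008730136
top (0.09, 0.095, 0.129) [0.6041 0.386  0.129 ]
top (0.09, -0.095, 0.129) [0.6517 0.204  0.129 ]
scene (0.09, -0.095, 0.129) [0.6575 0.2018 0.129 ]
scene (0.09, 0.095, 0.129) [0.6141 0.3814 0.129 ]
top (-0.082, -0.095, 0.147) [0.4844 0.1579 0.147 ]
top (-0.082, 0.095, 0.147) [0.4392 0.3388 0.147 ]
scene (-0.082, -0.095, 0.147) [0.4942 0.1616 0.147 ]
scene (-0.082, 0.095, 0.147) [0.4438 0.3441 0.147 ]
load [0.54398877 0.27175943 0.25981635] [[-0.2, -0.9], [0.4, -1.3], [-0.3, -0.6], [-0.9, -1.9], [-0.3, -1.9], [-1.5, -0.5], [-2.0, -0.5], [-1.2, -0.3]]
pan [0.70511498 0.31402381 0.26026415] [[0.8, -1.2], [0.0, -0.6], [-1.3, -4.9], [-2.2, -0.2], [-0.5, -0.4], [0.0, -4.2]]
```

```bash
python3 - <<'E'
from h import *
np.set_printoptions(precision=3,suppress=True)
T=[.501,-.156];yt=-.231;L=[.544,.272];yl=.26
for n,p,ys in [("hov",[*T,.22],[yt,yt+np.pi]),("grasp",[*T,.038],[yt,yt+np.pi]),("lift",[*T,.25],[yt,yt+np.pi]),("plhov",[*L,.28],[yl+np.pi/2,yl-np.pi/2]),("place",[*L,.139],[yl+np.pi/2,yl-np.pi/2])]:
    for y in ys: print(n,y,kin.solve_ik(p,[np.pi,0,y]))
for q in [(167,508),(305,475),(308,503),(175,540)]: 
    w=ray("top",np.array(q)/3.1+[75,85],.15)[:2]-L; print("cw",np.cos(yl)*w[0]+np.sin(yl)*w[1],-np.sin(yl)*w[0]+np.cos(yl)*w[1])
E
```

```text
hov -0.231 [ 0.21   0.583  0.006  1.894 -0.005  0.665 -1.582]
hov 2.9105926535897932 [ 0.714  0.702 -0.848  1.869  0.675  0.886  0.872]
grasp -0.231 [ 0.202  0.897  0.021  2.004 -0.067  0.241 -1.522]
grasp 2.9105926535897932 [ 0.515  0.94  -0.509  1.987  0.997  0.487  0.598]
lift -0.231 [ 0.216  0.54  -0.004  1.859  0.003  0.742 -1.591]
lift 2.9105926535897932 [ 0.741  0.669 -0.891  1.833  0.633  0.952  0.908]
plhov 1.8307963267948966 [-0.148  0.698 -0.724  1.552  0.502  1.085 -0.734]
plhov -1.3107963267948965 [ 0.053  0.887 -1.254  1.542  0.857  1.346  2.11 ]
place 1.8307963267948966 [-0.279  0.828 -0.469  1.697  0.515  0.743 -0.744]
place -1.3107963267948965 [ 0.05   1.107 -1.258  1.679  1.117  1.243  1.924]
cw -0.13640035418012333 0.0502733438236506
cw -0.1399403347639826 -0.06048500957939896
cw -0.16203047287864925 -0.05763613155680998
cw -0.1624237879618782 0.0495913585327203
```

```bash
python3 - <<'E'
from h import *
ctrl.move_to([.501,-.156,.20],[np.pi,0,-.231])
i=cams.camera_info("wrist");im=cams.capture("wrist");cv2.imwrite("pics/w1.png",im[:,:,::-1]);np.savez("w1.npz",**i)
s=ctrl.read_state();print(s["time_s"],s["tcp_pos"],s["eef_rot"],s["force"])
print("expected px of tube centre, ends",proj("wrist",[[.501,-.156,.05],[.501+.07*np.cos(.231),-.156-.07*np.sin(.231),.05],[.501-.07*np.cos(.231),-.156+.07*np.sin(.231),.05]],i))
E
```

```text
2.175 [ 0.50078577 -0.15727604  0.20005714] [ 3.14096100e+00 -2.20370037e-04 -2.32882136e-01] [ 0.42711696 -0.26835437  0.22870361]
expected px of tube centre, ends [[258.27664801 184.16986682]
 [258.10153348 116.36034142]
 [258.43097418 243.92952608]]
```

View pics/w1.png

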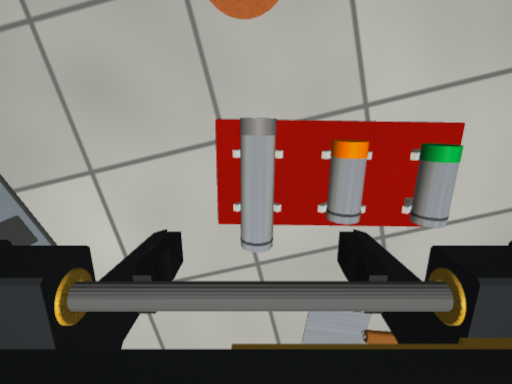

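The wrist view shows the tube axis at column 257.5, spanning rows 117–247. I predicted column 258 and rows 116–244, so they agree to about 1 mm and I'll grasp.

```bash
python3 - <<'E'
from h import *
def st(t):
    s=ctrl.read_state();print(t,round(s["time_s"],2),s["tcp_pos"].round(4),s["width"].round(4),s["force"].round(2),s["ft_torque"].round(3))
ctrl.line_to([.501,-.156,.038],velocity=.12); st("down")
ctrl.command_gripper(.02,30); st("grip")
ctrl.line_to([.501,-.156,.24],velocity=.15); ctrl.hold(.2); st("lift")
for n in ["wrist","scene"]: cv2.imwrite(f"pics/{n}2.png",cams.capture(n)[:,:,::-1])
E
```

```text
Traceback (most recent call last):
AttributeError: 'float' object has no attribute 'round'
```

```bash
cat >> h.py <<'E'
def st(t):
    s=ctrl.read_state();print(t,round(s["time_s"],2),s["tcp_pos"].round(4),round(s["width"],4),s["force"].round(2),s["ft_torque"].round(3),s["eef_rot"].round(4))
E
python3 - <<'E'
from h import *
st("down")
ctrl.command_gripper(.02,30); st("grip")
ctrl.line_to([.501,-.156,.24],velocity=.15); ctrl.hold(.2); st("lift")
for n in ["wrist","scene"]: cv2.imwrite(f"pics/{n}2.png",cams.capture(n)[:,:,::-1])
E
```

```text
down 3.67 [ 0.5014 -0.1561  0.0386] 0.0881 [ 0.07 -0.34 -0.3 ] [ 0.052 -0.005  0.044] [ 3.1415e+00 -1.2000e-03 -2.3100e-01]
grip 4.52 [ 0.5014 -0.1545  0.038 ] 0.0354 [0.92 5.03 0.64] [ 1.062 -0.201 -0.164] [-3.1398  0.     -0.2297]
lift 6.22 [ 0.5007 -0.1559  0.2394] 0.0353 [-0.54  0.28 -1.37] [-0.025  0.018 -0.036] [ 3.1416e+00  1.2000e-03 -2.3100e-01]
```

View pics/wrist2.png

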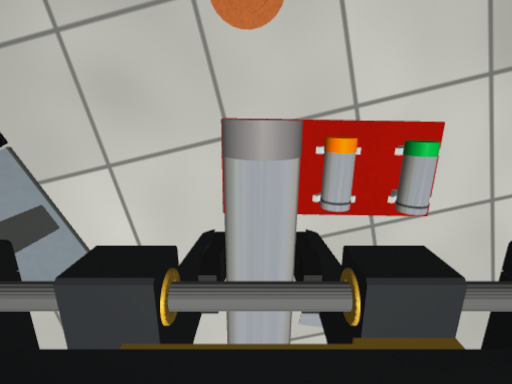

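View pics/scene2.png

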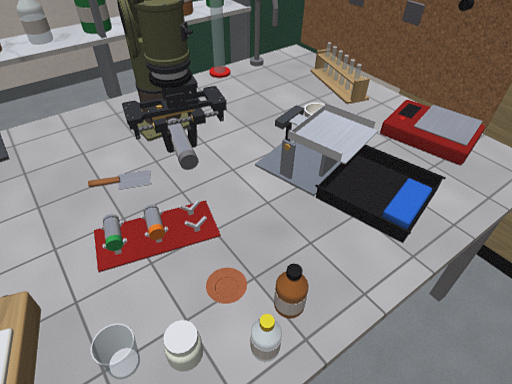

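```bash
python3 - <<'E'
from h import *
c,s=np.cos(-.231),np.sin(-.231)
for dz in (-.01,0,.01):
  e=np.array([.5007+.07*c,-.1559+.07*s,.2514+dz]); n=np.array([-s,c,0])*.018
  print(dz,proj("wrist",[e+n,e-n,e+[0,0,.018]]).round(1).tolist())
E
```

```text
-0.01 [[222.7, 116.5], [296.2, 116.6], [259.4, 116.7]]
0 [[219.9, 116.6], [298.9, 116.6], [259.4, 116.7]]
0.01 [[216.8, 116.6], [302.1, 116.7], [259.4, 116.8]]
```

The tube is held level: the cap is 79 px wide, and 79 was predicted. Next I carry it over the tray.

```bash
python3 - <<'E'
from h import *
ctrl.move_to([.544,.272,.26],[np.pi,0,.26+np.pi/2]); st("over")
ctrl.line_to([.544,.272,.160],velocity=.12); st("low")
for n in ["top","scene"]:
    im=cams.capture(n)[:,:,::-1]; im=im[90:215,60:215] if n=="top" else im[60:220,240:440]
    cv2.imwrite(f"pics/{n}3.png",cv2.resize(im,None,fx=3.7,fy=3.7,interpolation=cv2.INTER_CUBIC))
E
```

```text
over 7.9 [0.5447 0.27   0.2597] 0.0357 [ 0.01  0.14 -1.15] [-0.011 -0.081  0.001] [-3.1411e+00  1.9000e-03  1.8276e+00]
low 8.88 [0.5445 0.2724 0.1607] 0.0354 [-0.37  0.01 -0.35] [-0.073 -0.087  0.021] [ 3.1402e+00 -6.0000e-04  1.8306e+00]
```

View pics/scene3.png

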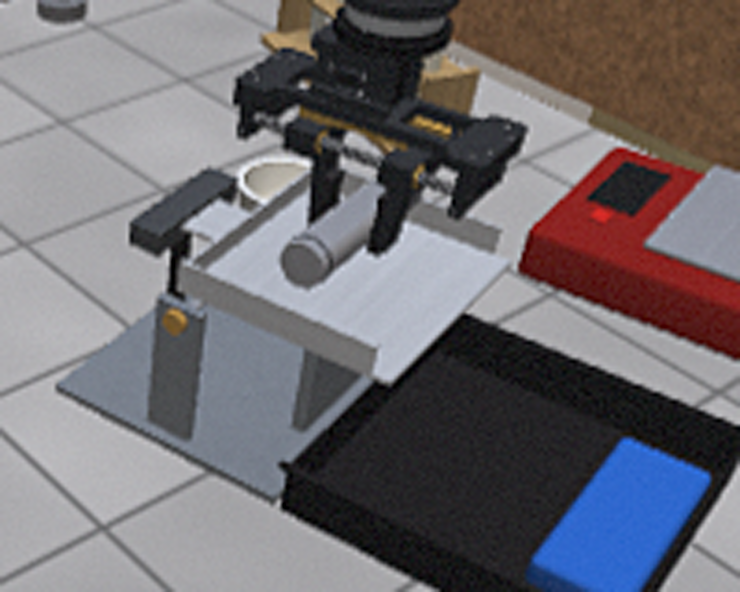

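View pics/top3.png

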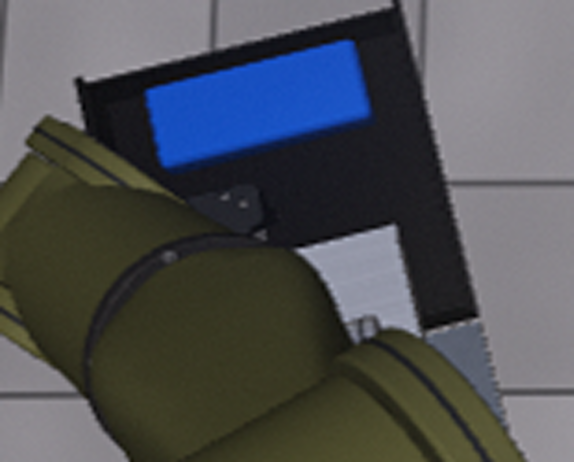

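The scene view shows the tube crosswise over the tray, end cap at about (305,258), clear of the side and back walls, with the tray still level. I'll lower to a gap of about 3 mm, release, and withdraw.

```bash
python3 - <<'E'
from h import *
ctrl.line_to([.544,.272,.1385],velocity=.04); ctrl.hold(.2); st("set")
ctrl.command_gripper(.060); st("open")
im0=cams.capture("scene")
ctrl.line_to([.544,.272,.30],velocity=.3); st("up")
im1=cams.capture("scene")
ctrl.hold(2); st("held")
im2=cams.capture("scene")
cv2.imwrite("pics/rel.png",np.vstack([cv2.resize(i[90:220,240:440,::-1],None,fx=1.5,fy=1.5) for i in (im0,im1,im2)]))
E
```

```text
set 9.88 [0.5442 0.2721 0.1388] 0.0355 [ 0.12  0.41 -1.7 ] [-0.033 -0.135  0.017] [ 3.1410e+00 -2.0000e-04  1.8308e+00]
open 10.42 [0.5441 0.272  0.1386] 0.0602 [ 0.46 -0.33  0.96] [ 0.007 -0.153  0.026] [3.1415 0.     1.8307]
up 11.16 [0.5435 0.2714 0.2993] 0.0598 [-0.09 -0.15  0.47] [-0.046 -0.06  -0.037] [-3.1404e+00  9.0000e-04  1.8307e+00]
held 13.21 [0.544 0.272 0.3  ] 0.0603 [-0.11 -0.05  0.14] [-0.04  -0.096  0.046] [3.1416 0.     1.8308]
```

View pics/rel.png

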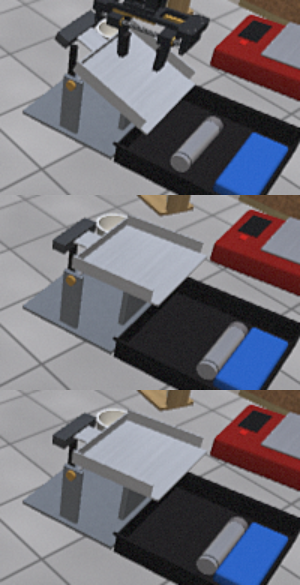

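The three frames show the tray tipped with the tube already rolled into the pan, then the tray back up with the tube lying against the blue pack. Now I check the tube's rest position and the tray's level numerically.

```bash
python3 - <<'E'
from h import *
a=cams.capture("scene"); ctrl.hold(.5); b=cams.capture("scene"); o=cv2.imread("pics/scene0.png")[:,:,::-1]
d=lambda p,q,r:(np.abs(p.astype(int)-q)[r].mean().round(2))
tr=np.s_[100:165,272:380]; pn=np.s_[150:235,320:442]
print("tube motion",d(a,b,pn),"tray vs start",d(b,o,tr),"pan vs start",d(b,o,pn))
cv2.imwrite("pics/fin.png",cv2.resize(b[95:240,250:450,::-1],None,fx=4,fy=4,interpolation=cv2.INTER_CUBIC)); st("")
E
```

```text
tube motion 3.45 tray vs start 2.14 pan vs start 8.37
 13.86 [0.544 0.272 0.3  ] 0.0601 [-0.06  0.83 -0.45] [-0.016 -0.147 -0.018] [3.1416 0.     1.8308]
```

View pics/fin.png

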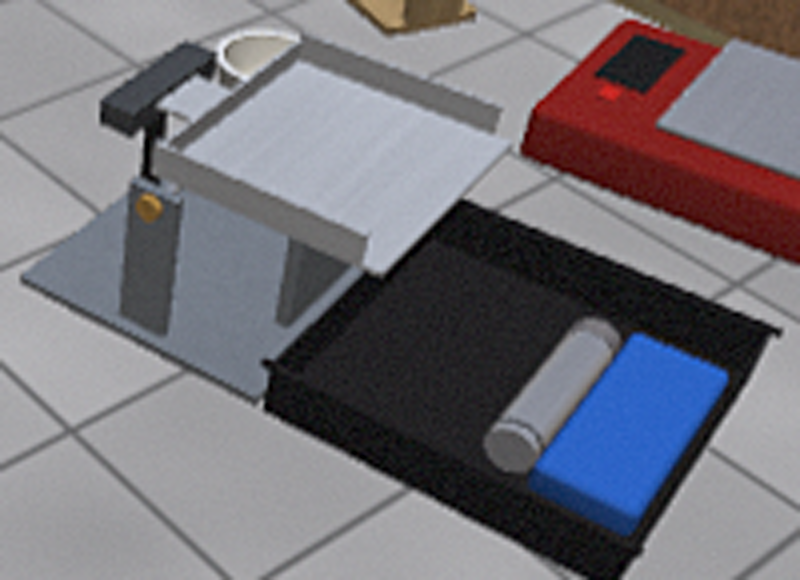

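The tube is at about (552,395), beside the blue pack, and the tray looks as it did at the start. The 3.45 frame difference could be image noise or slow rolling, so I'll check.

```bash
python3 - <<'E'
from h import *
def cen(im):
    r=im[165:225,365:410].astype(int); m=(r.min(2)>75); y,x=np.nonzero(m); return x.mean()+365,y.mean()+165,len(x)
def diff(a,b,s): return np.abs(a.astype(int)-b)[s].mean().round(2)
f=[cams.capture("scene")]
for k in range(3): ctrl.hold(.5); f.append(cams.capture("scene"))
for k in f: print(np.round(cen(k),2), diff(k,f[0],np.s_[165:225,365:410]), diff(k,f[0],np.s_[240:300,100:200]))
c=cen(f[-1])
for z in (.022,.031): print(z,(p:=ray("scene",c[:2],z)).round(3),"pan frame",np.round([np.cos(.26)*(p[0]-.705)+np.sin(.26)*(p[1]-.314),-np.sin(.26)*(p[0]-.705)+np.cos(.26)*(p[1]-.314)],3))
E
```

```text
[387.42 193.48 565.  ] 0.0 0.0
[387.38 193.5  564.  ] 3.32 2.15
[387.39 193.5  564.  ] 3.37 2.14
[387.37 193.53 565.  ] 3.39 2.13
0.022 [0.734 0.317 0.022] pan frame [ 0.028 -0.005]
0.031 [0.738 0.307 0.031] pan frame [ 0.03  -0.015]
```

```bash
python3 -c "
from h import *
ctrl.finish_job(); st('done')"
```

```text
the job is handed in; nothing more can be done
the job is handed in; nothing more can be done
```

The long tube is in the pan and the empty tray is back level. I handed the job in after about 15.5 s of the 35 s allowed; no verdict is reported.

**What I did:** I gripped the tube between its V supports (30 N, width 35.4 mm) and carried it level to the tray. I lowered it crosswise over the loading place to a planned gap of about 3 mm. I then opened the gripper to 60 mm and lifted straight up to a TCP height of 0.30 m.

**Last checks:**
- **Tube position:** it lies against the cold pack, about +0.03 m in x and −0.01 m in y from the pan's centre.
- **Tube at rest:** its image position stayed within 0.06 px over 1.5 s. An earlier frame difference of 3.45 in the pan suggested it might still be moving. The later frames showed this was only image noise.
- **Tray:** it matches the starting picture to within image noise.
- **Robot:** it hangs clear of everything, with force readings under 1 N.

**Not confirmed:**
- **Tip under the released tube:** the tube had already rolled off by the first picture after release, which showed the tray tipped. I therefore have no picture of the tray past 0.25 rad with the tube on it and let go.
- **Calibration residuals:** the tray fit left up to about 2 px, and two pan corners about 4–5 px. The final position is uncertain by several millimetres, well inside the limits.

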